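Clamp the meter rack and clip the handheld meters onto its loops

TASK

First clamp the meter rack: screw its brass knurled nut down, clockwise, until it stops tight. Then hang every yellow handheld meter standing on the bench on a green-plate loop of its own, from the nut's side of the rack, pressing the snap hook on its back down over the loop's bar until the gate has let the bar in and sprung shut under it; leave the loop with the red plate empty and do not disturb the other things on the bench.

Things in the scene. Friction and masses are not known exactly. Their poses are not given: they have to be found in the camera images.
- nut (a joint): turn of the brass knurled clamp nut in rad: grows as it is turned clockwise seen from above; 0 fully slack, 5.6 at the hard stop where it is tight; between 0 and 1.2 at the start. It runs down 4 mm per full turn, needs about 0.1 N m and stays where it is left
- nut_middle (a point): centre of the knurled nut: diameter 44 mm, 26 mm high, axis upright, top 13 mm above this point. It sits on a 12 mm steel stud (ends 58 mm above the table) on the tongue of the rack's base, 105 mm to the robot's side of the middle of the row of loops; nothing else stands within 70 mm
- rack: the fixed grey meter rack, origin under the middle of its row of loops, y along the row, x away from the robot. Four inverted-U loops of 10 mm round steel bar, 95 mm apart; each has a level bar, 52 mm between its post centres, centre 130 mm above the table. Base 12 mm thick, 370 mm wide. Behind (+x) each loop by 50 mm stands a plate 56 wide, 16 thick, 50 mm high, green or red
- bay_green1 (a point): middle of the bar of a loop whose plate is green (in service). y runs along the bar, x points level away from the robot's side, towards the plate
- bay_green2 (a point): the same for another loop whose plate is green
- bay_green3 (a point): the same for another loop whose plate is green
- bay_red (a point): the same for the loop whose plate is red (out of service, to stay empty)
- meter1_middle (a point): centre (67.5 mm above its underside) of a yellow handheld meter standing upright on the bench, or absent. 135 mm high (z up), body 62 mm wide (y), 32 mm thick (x); black foot 66 wide, 48 thick, 20 mm high; about 0.3 kg. Its front with display faces -x, its back with the snap hook +x. The top 40 mm of the body is free for gripping across the thickness
- meter2_middle (a point): another such meter, or absent. The snap hook on each meter's back, of 8 mm steel bar at mid-width, opens downward: top arm 84 to 92 mm above the underside; outer leg's inner face 44 mm behind (+x of) the meter's centre, its foot 41 mm above the underside; a red gate of 6 mm bar closes the mouth 45 mm above the underside
- meter3_middle (a point): another such meter, or absent. To enter, a loop's bar must rise past the gate with its centre 27 to 39 mm behind (+x of) the meter's centre; more than 30 mm above the gate's shut level it has cleared the gate. Hung, the top arm rests on the bar: bar centre about 79 mm above the underside, the meter leaning a little against the loop's posts
- meter4_middle (a point): another such meter, alike in all, or absent
- gate1 (a joint): swing of meter1's gate in rad: 0 shut, 1.45 fully in. Each gate hinges on the meter's back (20 mm behind the centre), swings only inward and up when a bar pushes it from below (about 5 to 15 N), folds against the back, and springs shut under the bar once that has passed
- gate2 (a joint): the same for meter2
- gate3 (a joint): the same for meter3
- gate4 (a joint): the same for meter4
- solder_reel: aluminium solder reel, a bystander to be left where it is (origin at its underside)
- flux_bottle: flux bottle, a bystander to be left where it is (origin at its underside)
- screwdriver: screwdriver, a bystander to be left where it is (origin at its underside)
- parts_tray: blue parts tray, a bystander to be left where it is (origin at its underside)
- wire_spool: copper wire spool, a bystander to be left where it is (origin at its underside)
- paste_jar: red-capped jar, a bystander to be left where it is (origin at its underside)
Things that resemble listed ones, but are neither listed nor needed, are in the scene too. Leave any orange look-alike of the part that bears meter1_middle alone. Leave any purple look-alike of the part that bears meter3_middle alone.

How it is judged:
By the outcome, as a careful person would: the job done as asked, in the order asked, and still so for the second after the job is handed in, with the robot touching nothing.
Of meter1, meter2, meter3, meter4 only 2 to 3 are there at a start; the rules pass over those that are not, and their reading is None.
At some moment in a run one of meter1, meter2, meter3, meter4 may be knocked a few centimetres aside while the robot is not near it.
It also fails if it takes over 208 s, if anything falls off the work surface, if the arm or the gripper's body presses on something with over 40 N, if the wrist force passes 120 N, or if a joint passes its speed limit or range.

ROBOT

A 6-joint arm with a two-finger parallel gripper is mounted at the origin on the work surface. World frame = base frame: x ahead of the robot, y to its left, z up, the work surface at z = 0. Lengths are in m, angles in rad, forces in N, time in s.
With the tool pointing down it reaches from about 0.275 to 0.725 m from the base axis. Payload 15.9 kg.
Tool frame: the origin (TCP) lies on the centre line of the jaws, within the pads' length; the fingertips stand 19 mm ahead of it and the grasp point (between the pads) is the TCP (env.finger_overhang is the z of the fingertips in the tool frame, in m); z points along the fingers, y is the line along which they close (so a half turn about z gives the same grasp; the last joint's range is limited). The gripper opens to 85 mm and grips with 20 to 120 N. Pads are 22 mm wide; open, the fingers measure 114 mm over their backs; the gripper's body (76 mm by 85 mm) begins 54 mm behind the grasp point. The pads swing forward as they close: fully open they stand 13 mm farther back than shut.
Start: joints at [1.119, 0.213, -0.034, 1.323, 0, 1.571], TCP at [0.218, 0.45, 0.22] pointing down, gripper open.
Joint ranges: [-2.98, 2.98], [-0.74, 1.72], [-1.14, 1.35], [-2.1, 2.04], [-1.57, 1.44], [-3.14, 3.14]. Speed limits (rad/s): [1.89, 1.89, 2.39, 2.57, 3.14, 3.14].

INTERFACE

Orientations are given as a 3x3 rotation matrix whose columns are the frame's x, y, z axes.
In Python, from bench import env, viewer, job gives the robot as it stands.
- The arm moves only by the tool jog_arm, never from a script. Its argument "commands" is one flat list of numbers, 5 for each row, row after row: the shift along the tool's x, y, z in m, then the turn about the tool's z in degrees, then the closure, from 0 (fully open) to 1 (shut). A call has 1 to 10 rows; each row shifts and turns the commanded pose from where the row before left it, along the tool's axes as they then stand; what a row does not reach is not made up. A row lasts 1/12 s, in which the tool goes at most 41.7 mm and 7.16 degrees, less where a joint would pass 70% of its speed; a pose out of reach is approached as far as the arm can. A call is refused whole if a number of a shift passes 0.0417 or a number of a turn 7.16, either way. A call with a gripper value outside its range is refused whole. The fingers move at their own pace and stop on an object; the grip force is fixed at half the most. Time passes only in rows, so rows that do not move let the fingers close. It gives the time, the measured TCP pose, the force, the opening and the grip force at its end, in the units of the state.
- env.observe(): the state, without advancing time (a new reading comes with each control period).
- viewer.capture(name): name is "scene" or "top" or "wrist"; returns a dict with "img" (420x560x3 uint8, red, green, blue), "K" (3x3 intrinsics, pixels), "R" (3x3) and "t" (3): a world point X has camera coordinates R X + t; the wrist camera has in their place "tool_from_camera" (4x4, takes a point from camera to tool coordinates, whose origin is the TCP and whose axes are the flange's). Camera axes: x right, y down, z forward; pixel columns grow to the right and rows downward; lengths in m; the calibration is good to about 2 mm. A picture is of the moment at which its call begins: read the wrist's pose just before it. There is no depth.
- job.finish_job(): hands the job in; it is judged then, once.
The state is a dict: "t": time; "joint_positions": joint angles; "dq": joint speeds; "joint_torque": joint torques, N m; "position": TCP position; "orientation": TCP orientation; "force": force on the tool from outside, world axes, zero at the start; "ft_torque": the same for the moment, N m; "gripper_width": finger opening in m; "grip_force": force on a finger pad.
Only numpy, scipy, OpenCV 4.12 (cv2) and the standard library are available. Lean on these libraries where they do the work, as an engineer would, in place of code of your own. Each camera call takes 0.05 s, during which the arm holds its last target. There are 200 camera calls.

## Working session

There is one attempt and no reset: what is moved stays moved. The work goes in short steps, Python scripts to look and compute and a tool call to move; the robot and the scene stay as the last step left them, time stands still between calls to the robot, and variables do not carry over. Pictures are saved under pics/ and viewed, at most 14 in all, crops included, and the job is handed in when it is done.

Besides the shell and the picture viewer there is one more tool, called as name(argument=value, ...) on one line, values as JSON. jog_arm: Moves the arm, as the interface text tells. Its arguments: {"type":"object","properties":{"commands":{"type":"array"}},"required":["commands"]}

```bash
ls; mkdir -p pics; python3 - <<'E'
from bench import env,viewer
import cv2,numpy as np
s=env.observe()
print(s['t'],s['position'],s['orientation'],env.finger_overhang)
for n in ["scene","top"]:
    c=viewer.capture(n); cv2.imwrite(f'pics/{n}0.png',cv2.resize(c['img'][:,:,::-1],(800,600),interpolation=cv2.INTER_CUBIC))
    np.savez(f'{n}.npz',**c); print(n,c['K'],c['R'],c['t'])
c=viewer.capture('wrist');print(c['K'],c['tool_from_camera'])
E
```

```text
pics
0.0 [0.21813224 0.44950394 0.21911012] [[-8.99669770e-01  4.36570817e-01 -4.77150739e-04]
 [ 4.36571077e-01  8.99669181e-01 -1.02942321e-03]
 [-2.01383164e-05 -1.13445115e-03 -9.99999356e-01]] 0.019
scene [[381.6501894    0.         279.72221053]
 [  0.         381.6501894  210.36567436]
 [  0.           0.           1.        ]] [[-1.62705074e-04  9.99837826e-01  1.80081773e-02]
 [ 7.71558034e-01  1.15815790e-02 -6.36053509e-01]
 [-6.36158921e-01  1.37908648e-02 -7.71434792e-01]] [-0.00552386 -0.29333429  1.55532982]
top [[433.73669256   0.         274.09813234]
 [  0.         433.73669256 202.86273982]
 [  0.           0.           1.        ]] [[-0.01956601 -0.99956649  0.02199991]
 [-0.99190133  0.01664464 -0.12591549]
 [ 0.12549473 -0.0242854  -0.991797  ]] [-0.00594346  0.48666856  1.31423632]
[[359.97276133   0.         289.94177877]
 [  0.         359.97276133 207.00868075]
 [  0.           0.           1.        ]] [[ 1.09562822e-03 -9.62983790e-01 -2.69557081e-01  6.75797778e-02]
 [ 9.99999229e-01  1.21272051e-03 -2.67857231e-04 -1.62010079e-03]
 [ 5.84839572e-04 -2.69556580e-01  9.62984376e-01 -1.54339876e-01]
 [ 0.00000000e+00  0.00000000e+00  0.00000000e+00  1.00000000e+00]]
```

View pics/scene0.png

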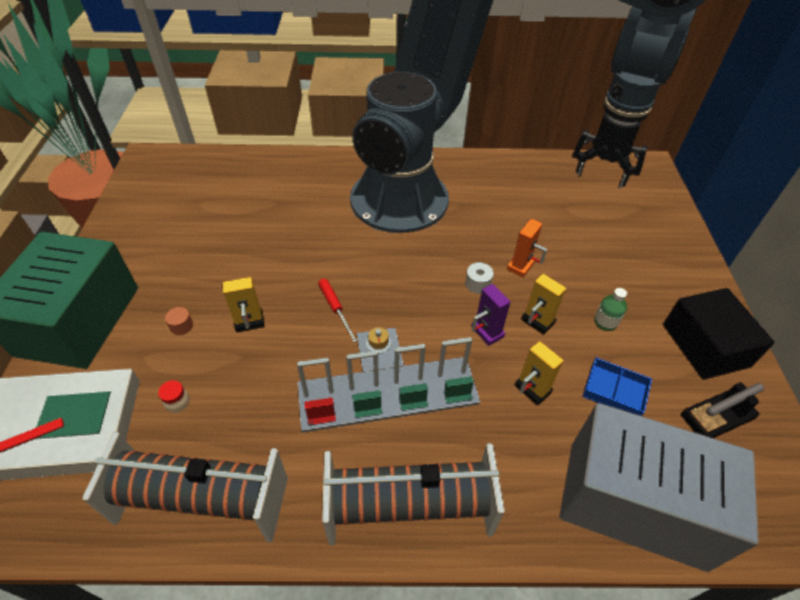

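View pics/top0.png

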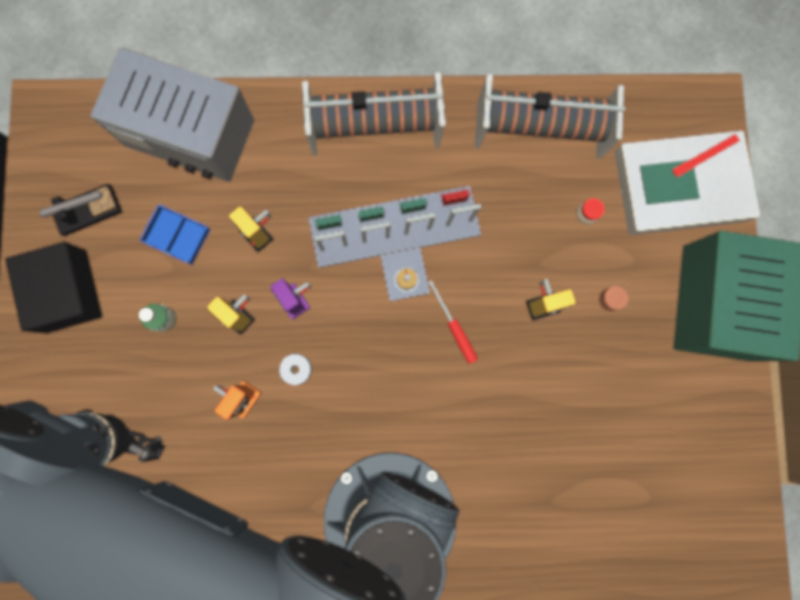

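Candidates in the top view: yellow meters at (250,228), (231,315), (552,302). The look-alikes are the orange one at (237,400) and the purple one at (290,297), to be left alone. The nut is at (406,279), the red plate at (455,197), and the green plates at (413,205), (371,212) and (328,221). Next I'll take close crops.

```bash
python3 - <<'E'
import cv2,numpy as np
a=np.load('top.npz')['img'][:,:,::-1]; b=np.load('scene.npz')['img'][:,:,::-1]
A=cv2.resize(a[125:265,135:335],(800,560),interpolation=cv2.INTER_CUBIC)
def g(im,x0,y0,s,st):
    h,w=im.shape[:2]
    for u in range(0,w,s*st): cv2.putText(im,str(x0+u//s),(u,10),0,.35,(255,255,255),1); cv2.line(im,(u,12),(u,20),(255,255,255),1)
    for v in range(0,h,s*st): cv2.putText(im,str(y0+v//s),(0,v+4),0,.35,(255,255,255),1)
    return im
cv2.imwrite('pics/t1.png',g(A,135,125,4,20))
B=cv2.resize(b[180:305,200:400],(800,500),interpolation=cv2.INTER_CUBIC)
cv2.imwrite('pics/s1.png',g(B,200,180,4,20))
E
```

```text
(no output)
```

View pics/t1.png

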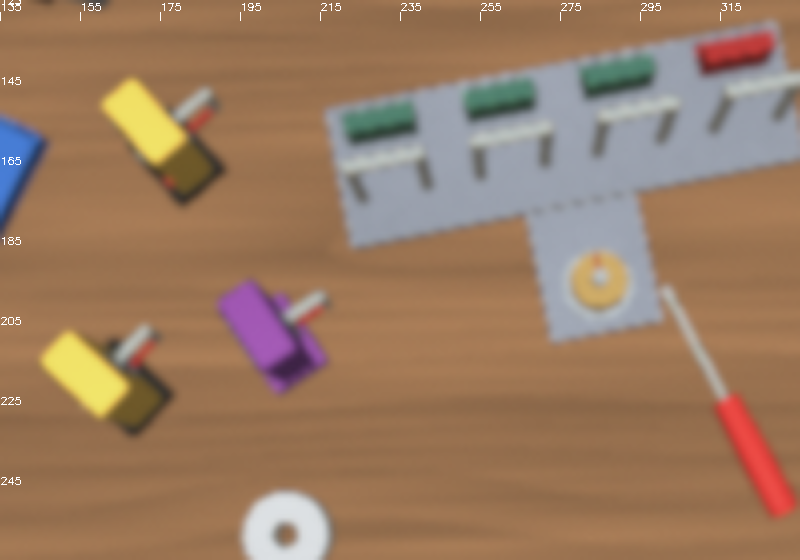

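View pics/s1.png

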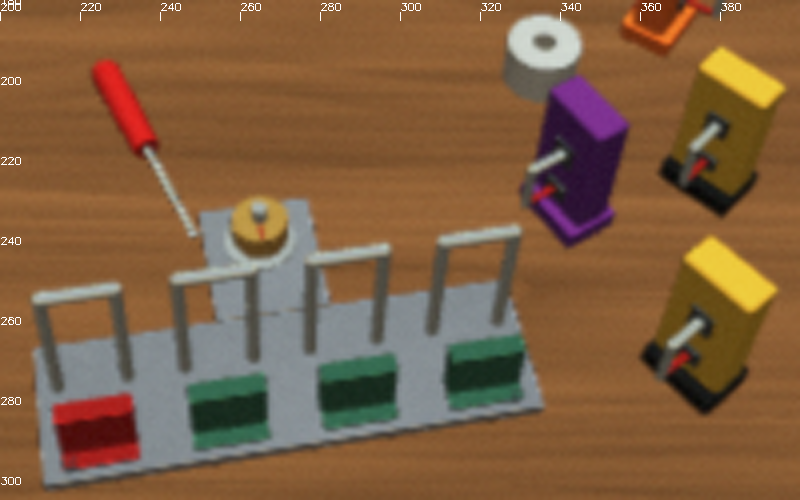

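```bash
cat > h.py <<'E'
import cv2,numpy as np
def ray(c,uv):
    d=np.linalg.inv(c['K'])@np.array([*uv,1.]); return -c['R'].T@c['t'], c['R'].T@d
def atz(c,uv,z):
    o,d=ray(c,uv); return o+d*(z-o[2])/d[2]
def tri(c1,p1,c2,p2):
    o1,d1=ray(c1,p1);o2,d2=ray(c2,p2)
    s=np.linalg.lstsq(np.c_[d1,-d2],o2-o1,rcond=None)[0]
    a,b=o1+d1*s[0],o2+d2*s[1]; return (a+b)/2,np.linalg.norm(a-b)
def yellow(c,vmin=170):
    """top faces of yellow meters seen by the top camera: centre xy at z=.135, corners"""
    h=cv2.cvtColor(c['img'],cv2.COLOR_RGB2HSV)
    m=cv2.inRange(h,(23,110,vmin),(34,255,255))
    out=[]
    for k in cv2.findContours(m,cv2.RETR_EXTERNAL,cv2.CHAIN_APPROX_NONE)[0]:
        if cv2.contourArea(k)<80: continue
        W=np.array([atz(c,p[0],.135)[:2] for p in k])
        r=cv2.minAreaRect((W*1000).astype(np.float32)); b=cv2.boxPoints(r)/1000
        e=[b[1]-b[0],b[2]-b[1]]; l=max(e,key=np.linalg.norm)
        out.append((np.round(np.array(r[0])/1000,4),np.round(r[1],1),round(np.degrees(np.arctan2(l[1],l[0]))%180,1)))
    return out
def move(s,xyz,yaw):
    """tool-frame shift and turn; yaw = world angle (deg) of tool x axis, tool down"""
    R=s['orientation']; p=R.T@(np.array(xyz)-s['position'])
    y0=np.degrees(np.arctan2(R[1,0],R[0,0])); return p, -((yaw-y0+180)%360-180),y0
E
python3 - <<'E'
from h import *
T=dict(np.load('top.npz'));S=dict(np.load('scene.npz'))
for y in yellow(T): print(y)
ct=lambda u,v:(135+(u-1.5)/4,125+(v-1.5)/4)
cs=lambda u,v:(200+(u-1.5)/4,180+(v-1.5)/4)
B=[((346,166),(424,153)),((472,139),(551,129)),((598,118),(677,103))]
Bs=[((442,242),(517,231)),((309,261),(387,248)),((176,278),(253,270))]
for a,b in B: 
    p=[atz(T,ct(*a),.133),atz(T,ct(*b),.133)];print('bar',(p[0]+p[1])/2,np.degrees(np.arctan2(*(p[1]-p[0])[1::-1])))
for a,b in Bs: 
    p=[atz(S,cs(*a),.133),atz(S,cs(*b),.133)];print('bar',(p[0]+p[1])/2,np.degrees(np.arctan2(*(p[1]-p[0])[1::-1])))
print('stud',tri(T,ct(600,277),S,cs(259,210)), atz(T,ct(600,277),.058),atz(S,cs(259,208),.058))
E
```

```text
(array([0.436 , 0.3238]), array([58.9, 29.3]), np.float32(48.4))
(array([ 0.4467, -0.3476]), array([29.8, 59. ]), np.float32(104.8))
(array([0.618 , 0.2843]), array([58.2, 28.8]), np.float32(40.8))
bar [0.58737704 0.11041093 0.133     ] -81.17249026968993
bar [0.60486953 0.01876359 0.133     ] -83.45975829445199
bar [ 0.62100666 -0.07313871  0.133     ] -79.85272191256593
bar [0.59195999 0.1156611  0.133     ] 100.72855707378979
bar [0.60850243 0.02261517 0.133     ] 102.06212023224285
bar [ 0.62596233 -0.06979048  0.133     ] 97.83483915481436
stud (array([ 0.51109397, -0.04512176,  0.05148932]), np.float64(0.0038972457604266614)) [ 0.51010972 -0.04675041  0.058     ] [ 0.51405037 -0.04301468  0.058     ]
```

jog_arm(commands=[-0.024,-0.0158,0,0,0,-0.024,-0.0158,0,0,0,-0.024,-0.0158,0,0,0,-0.024,-0.0158,0,0,0,-0.024,-0.0158,0,0,0,-0.024,-0.0158,0,0,0,-0.024,-0.0158,0,0,0,-0.024,-0.0158,0,0,0,-0.024,-0.0158,0,0,0,-0.024,-0.0158,0,0,0])

```text
t: 0.98
position: [0.3656, 0.2015, 0.2196]
orientation: [[-0.9, 0.437, -0.0], [0.437, 0.9, -0.0], [0.0, -0.0, -1.0]]
force: [-0.1, 0.9, -0.1]
gripper_width: 0.0856
grip_force: 0.0
```

jog_arm(commands=[-0.024,-0.0158,0,0,0,-0.024,-0.0158,0,0,0,-0.024,-0.0158,0,0,0,-0.024,-0.0158,0,0,0,-0.024,-0.0158,0,0,0,-0.024,-0.0158,0,0,0,-0.024,-0.0158,0,0,0,-0.024,-0.0158,0,0,0,-0.024,-0.0158,0,0,0,-0.024,-0.0158,0,0,0])

```text
t: 1.82
position: [0.5126, -0.0455, 0.2194]
orientation: [[-0.9, 0.437, -0.0], [0.437, 0.9, 0.0], [0.0, -0.0, -1.0]]
force: [-0.0, 0.3, 0.1]
gripper_width: 0.0853
grip_force: 0.0
```

jog_arm(commands=[0,0,0,-7,0,0,0,0,-7,0,0,0,0,-7,0,0,0,0,-7,0,0,0,0,-7,0,0,0,0,-7,0,0,0,0,-7,0,0,0,0,-7,0,0,0,0,-7,0,0,0,0,-7,0])

```text
t: 2.65
position: [0.512, -0.044, 0.2194]
orientation: [[-0.714, -0.7, -0.0], [-0.7, 0.714, 0.0], [0.0, 0.0, -1.0]]
force: [-0.5, 0.6, 0.0]
gripper_width: 0.0853
grip_force: 0.0
```

```bash
python3 - <<'E'
from bench import env
s=env.observe();print(s['t'],s['joint_positions'],s['position'],s['orientation'][:,0])
E
```

```text
2.65 [-8.57810100e-02  2.42309358e-01  2.58813828e-03  1.33153603e+00
 -2.62283787e-05 -8.61735862e-01] [ 0.51203497 -0.04403954  0.21939279] [-7.13752505e-01 -7.00397929e-01  3.20025983e-04]
```

jog_arm(commands=[0,0,0,-7,0,0,0,0,-7,0,0,0,0,-7,0,0,0,0,-7,0,0,0,0,-7,0,0,0,0,-7,0,0,0,0,-7,0,0,0,0,-7,0,0,0,0,-7,0,0,0,0,-7,0])

```text
t: 3.48
position: [0.512, -0.044, 0.2194]
orientation: [[0.414, -0.91, -0.001], [-0.91, -0.414, 0.0], [-0.0, 0.0, -1.0]]
force: [0.2, -0.6, 0.3]
gripper_width: 0.0855
grip_force: 0.0
```

jog_arm(commands=[0,0,0,-7,0,0,0,0,-7,0,0,0,0,-7,0,0,0,0,-7,0,0,0,0,-7,0,0,0,0,-7,0,0,0,0,-7,0,0,0,0,0,0])

```text
t: 4.15
position: [0.512, -0.044, 0.2194]
orientation: [[0.959, -0.284, -0.0], [-0.284, -0.959, 0.0], [-0.0, 0.0, -1.0]]
force: [0.6, -0.1, 1.5]
gripper_width: 0.0851
grip_force: 0.0
```

```bash
cat >> h.py <<'E'
def wcam(s,c):
    M=np.eye(4); M[:3,:3]=s['orientation']; M[:3,3]=s['position']; W=M@c['tool_from_camera']
    R=W[:3,:3].T; return dict(K=c['K'],R=R,t=-R@W[:3,3],img=c['img'])
E
python3 - <<'E'
from bench import env,viewer
from h import *
s=env.observe();w=wcam(s,viewer.capture('wrist'));np.savez('w1.npz',**w)
print(s['t'],s['joint_positions'][5],s['position'])
cv2.imwrite('pics/w1.png',w['img'][:,:,::-1])
for z in(.03,.045,.058):
  q=w['K']@(w['R']@np.array([.512,-.044,z])+w['t']);print(z,q[:2]/q[2])
E
```

```text
4.15 -2.9389541010318356 [ 0.51201741 -0.04401434  0.21939648]
0.03 [287.85901653 179.8246817 ]
0.045 [287.78263985 182.97009435]
0.058 [287.71090856 185.9241965 ]
```

View pics/w1.png

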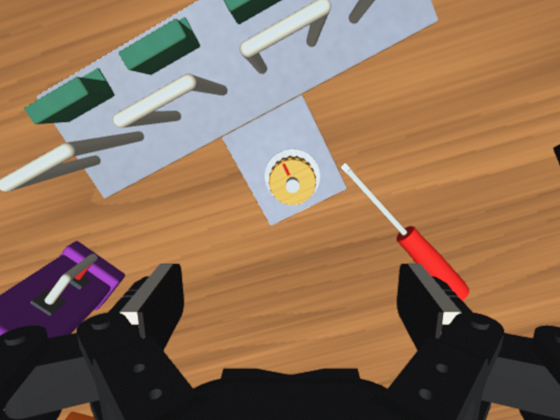

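jog_arm(commands=[0,0.0035,0.02,0,0,0,0,0.02,0,0,0,0,0.02,0,0,0,0,0.02,0,0,0,0,0.02,0,0,0,0,0.02,0,0,0,0,0.02,0,0,0,0,0.02,0,0,0,0,0.01,0,0,0,0,0.008,0,0])

```text
t: 5.03
position: [0.5106, -0.0473, 0.0406]
orientation: [[0.956, -0.294, -0.001], [-0.294, -0.956, 0.0], [-0.001, 0.0, -1.0]]
force: [-0.6, -0.2, 0.8]
gripper_width: 0.0854
grip_force: 0.0
```

jog_arm(commands=[0,0,0,0,1,0,0,0,0,1,0,0,0,0,1,0,0,0,0,1,0,0,0,0,1,0,0,0,0,1,0,0,0,0,1,0,0,0,0,1,0,0,0,0,1,0,0,0,0,1])

```text
t: 5.87
position: [0.5119, -0.0462, 0.0423]
orientation: [[0.957, -0.29, 0.002], [-0.29, -0.957, 0.002], [0.001, -0.003, -1.0]]
force: [1.0, 9.4, 4.7]
gripper_width: 0.0068
grip_force: 58.8
```

```bash
python3 - <<'E'
from bench import env
from h import *
s=env.observe();print(s['t'],s['joint_positions'],s['position'],s['force'],s['ft_torque'],s['gripper_width'],s['grip_force'])
w=dict(np.load('w1.npz'))
for a,b in [((246,48),(326,7)),((119,119),(190,83)),((5,184),(70,152))]:
    p=[atz(w,a,.133),atz(w,b,.133)];print('bar',(p[0]+p[1])/2,np.linalg.norm(p[1]-p[0]),np.degrees(np.arctan2(*(p[1]-p[0])[1::-1])))
E
```

```text
5.8667 [-9.16124718e-02  3.43871031e-01 -3.25120052e-01  9.00363127e-01
  2.52266040e-03 -2.93918195e+00] [ 0.51190979 -0.04619982  0.04230022] [1.04094359 9.40064096 4.69949951] [ 2.11166796 -0.24940104 -0.04971783] 0.0068111883117672875 58.80750060081482
bar [ 0.62218779 -0.0757197   0.133     ] 0.0538947466275974 -81.4433805919711
bar [0.60490769 0.01742174 0.133     ] 0.05264795850443892 -81.57672489284052
bar [0.58695865 0.10937612 0.133     ] 0.05252022134059458 -82.04900793262267
```

```bash
python3 - <<'E'
from bench import env,viewer
from h import *
s=env.observe();w=wcam(s,viewer.capture('wrist'));c=viewer.capture('scene')
A=cv2.resize(w['img'][180:420,130:450],(400,300));B=cv2.resize(c['img'][200:290,210:330],(400,300),interpolation=cv2.INTER_CUBIC)
cv2.imwrite('pics/w2.png',np.hstack([A,B])[:,:,::-1])
E
```

```text
(no output)
```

View pics/w2.png

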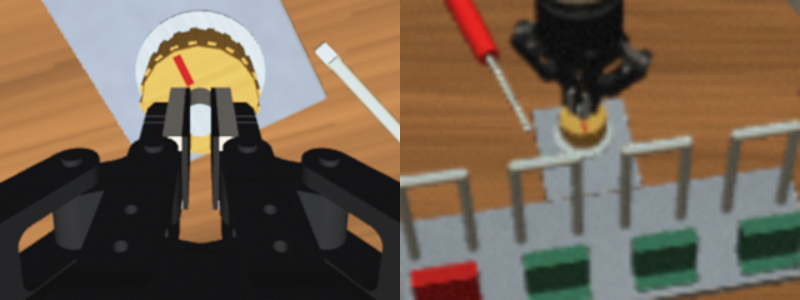

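```bash
python3 - <<'E'
import cv2,numpy as np
w=np.load('w1.npz')['img'][:,:,::-1]
cv2.imwrite('pics/w1c.png',cv2.resize(w[135:215,245:345],(800,640),interpolation=cv2.INTER_CUBIC)[:600])
E
```

```text
(no output)
```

View pics/w1c.png

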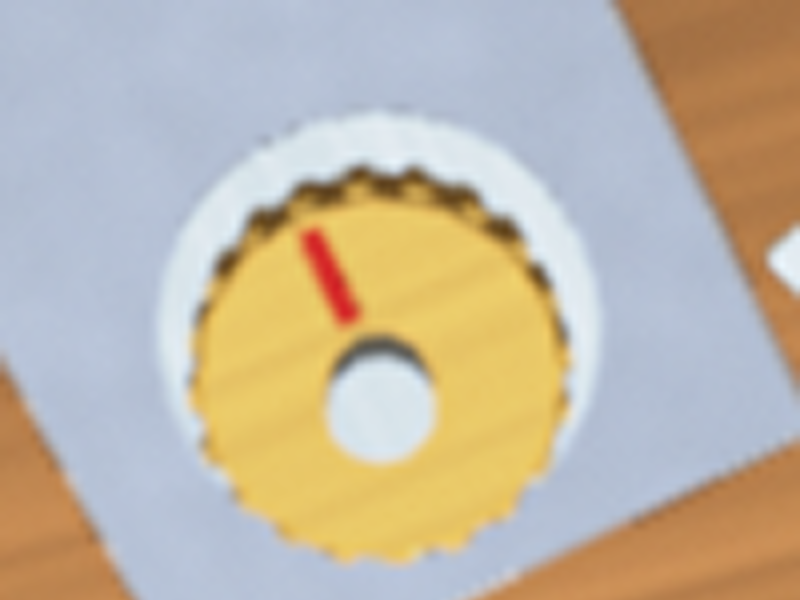

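jog_arm(commands=[0,0,0,0,0,0,0,0,0,0,0,0,0,0,0,0,0,0,0,0,0,0,0,0,0,0,0,0,0,0,0,0,0,0,0,0,0,0,0,0,0,0,0,0,0,0,0,0,0,0])

```text
t: 6.8
position: [0.5111, -0.0474, 0.0416]
orientation: [[0.957, -0.29, -0.0], [-0.29, -0.957, -0.0], [0.0, 0.0, -1.0]]
force: [-0.2, 0.6, 0.6]
gripper_width: 0.0856
grip_force: 0.0
```

jog_arm(commands=[0,0,0.005,0,0,0,0,0.005,0,0,0,0,0,0,0])

```text
t: 7.05
position: [0.5105, -0.0473, 0.0304]
orientation: [[0.957, -0.29, -0.001], [-0.29, -0.957, 0.0], [-0.001, 0.0, -1.0]]
force: [-0.0, -0.4, -0.5]
gripper_width: 0.0856
grip_force: 0.0
```

jog_arm(commands=[0,0,0,0,1,0,0,0,0,1,0,0,0,0,1,0,0,0,0,1,0,0,0,0,1,0,0,0,0,1,0,0,0,0,1,0,0,0,0,1])

```text
t: 7.72
position: [0.512, -0.0462, 0.0323]
orientation: [[0.957, -0.29, 0.002], [-0.29, -0.957, 0.003], [0.001, -0.003, -1.0]]
force: [1.0, 10.1, 7.4]
gripper_width: 0.0088
grip_force: 59.1
```

```bash
python3 - <<'E'
from bench import env,viewer
from h import *
s=env.observe();w=wcam(s,viewer.capture('wrist'))
print(s['grip_force'],s['gripper_width'],s['position'])
cv2.imwrite('pics/w3.png',cv2.resize(w['img'][180:390,150:430],(800,600),interpolation=cv2.INTER_CUBIC)[:,:,::-1])
E
```

```text
59.05325692394399 0.008817266292528575 [ 0.51203567 -0.04618718  0.03230321]
```

View pics/w3.png

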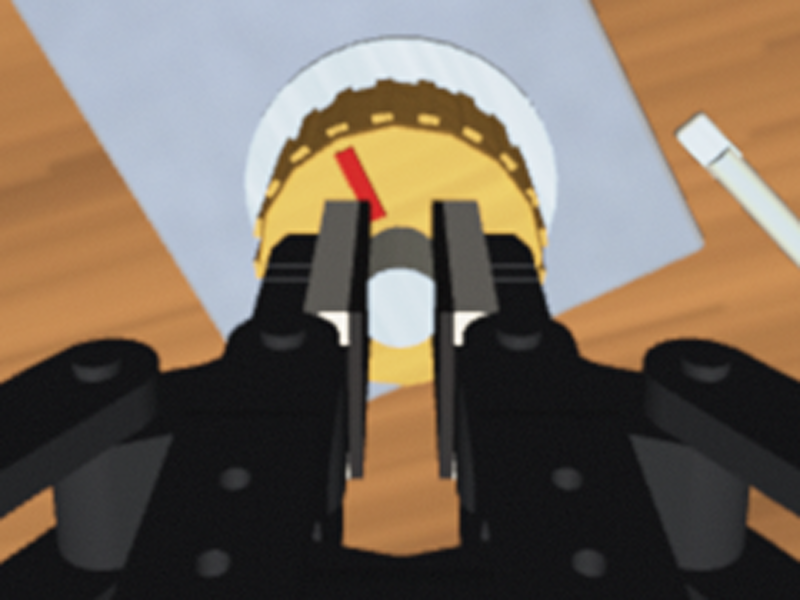

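jog_arm(commands=[0,0,0,0,0.3,0,0,0,0,0.3,0,0,0,0,0.3,0,0,0,0,0.3,0,0,0,0,0.3,0,0,0,0,0.3])

```text
t: 8.27
position: [0.5111, -0.0475, 0.0316]
orientation: [[0.957, -0.291, -0.0], [-0.291, -0.957, -0.0], [-0.0, 0.0, -1.0]]
force: [-0.6, -0.3, -0.1]
gripper_width: 0.0598
grip_force: 0.0
```

jog_arm(commands=[0,0,0,0,0.45,0,0,0,0,0.45,0,0,0,0,0.45])

```text
t: 8.52
position: [0.5111, -0.0474, 0.0316]
orientation: [[0.957, -0.291, -0.0], [-0.291, -0.957, -0.0], [-0.0, 0.0, -1.0]]
force: [0.2, 0.3, 0.1]
gripper_width: 0.0468
grip_force: 0.0
```

jog_arm(commands=[0,0,0,0,0.55,0,0,0,0,0.55,0,0,0,0,0.55])

```text
t: 8.77
position: [0.5111, -0.0474, 0.0316]
orientation: [[0.957, -0.29, -0.0], [-0.29, -0.957, -0.0], [-0.0, 0.0, -1.0]]
force: [-0.7, -0.2, 0.2]
gripper_width: 0.0386
grip_force: 0.0
```

jog_arm(commands=[0,0,0,0,0.7,0,0,0,0,0.7,0,0,0,0,0.7])

```text
t: 9.02
position: [0.5112, -0.0474, 0.0317]
orientation: [[0.957, -0.29, 0.0], [-0.29, -0.957, 0.0], [0.0, -0.0, -1.0]]
force: [-0.4, 0.3, 1.6]
gripper_width: 0.0257
grip_force: 1.0
```

jog_arm(commands=[0,0,0,0,0,0,0,0,0,0,0,0,0,0,0,0,0,0,0,0,0,0,0.005,0,0,0,0,0.005,0,0,0,0,0.005,0,0,0,0,0.005,0,0,0,0,0.003,0,0])

```text
t: 9.77
position: [0.5107, -0.0473, 0.0076]
orientation: [[0.957, -0.29, -0.001], [-0.29, -0.957, 0.0], [-0.001, 0.0, -1.0]]
force: [0.3, -0.9, -0.6]
gripper_width: 0.0858
grip_force: 0.0
```

jog_arm(commands=[0,0,0,0,0.4,0,0,0,0,0.6,0,0,0,0,0.8,0,0,0,0,1,0,0,0,0,1,0,0,0,0,1])

```text
t: 10.27
position: [0.5119, -0.0462, 0.0095]
orientation: [[0.957, -0.29, 0.002], [-0.29, -0.957, 0.002], [0.001, -0.003, -1.0]]
force: [-1.5, 11.9, 10.2]
gripper_width: 0.0421
grip_force: 59.3
```

jog_arm(commands=[0,0,0,7,1,0,0,0,7,1,0,0,0,7,1,0,0,0.0003,7,1,0,0,0,7,1,0,0,0,7,1,0,0,0.0003,7,1,0,0,0,7,1,0,0,0,7,1,0,0,0.0003,7,1])

```text
t: 11.1
position: [0.5113, -0.0466, 0.0086]
orientation: [[0.049, -0.999, 0.001], [-0.999, -0.049, 0.002], [-0.002, -0.001, -1.0]]
force: [-6.8, 8.2, 19.5]
gripper_width: 0.0423
grip_force: 60.8
```

```bash
python3 - <<'E'
from bench import env
s=env.observe();print(s['t'],s['joint_positions'][5],s['position'],s['force'],s['ft_torque'],s['gripper_width'])
E
```

```text
11.1 -1.7116423562448853 [ 0.51132698 -0.04657256  0.00857249] [-6.83680105  8.21420434 19.50017432] [1.42575421 1.49388458 0.03949577] 0.04226292451783852
```

jog_arm(commands=[0,0,0,7,1,0,0,0,7,1,0,0,0,7,1,0,0,0,7,1,0,0,0,7,1,0,0,0,7,1,0,0,0,7,1,0,0,0,7,1,0,0,0,7,1,0,0,0,7,1])

```text
t: 11.93
position: [0.5107, -0.0462, 0.008]
orientation: [[-0.922, -0.388, -0.001], [-0.388, 0.922, 0.002], [-0.0, 0.002, -1.0]]
force: [-5.2, 10.3, 5.1]
gripper_width: 0.0422
grip_force: 59.8
```

jog_arm(commands=[0,0,0,7,1,0,0,0,7,1,0,0,0,7,1,0,0,0,7,1,0,0,0,7,1,0,0,0,7,1,0,0,0,7,1,0,0,0,7,1,0,0,0,7,1,0,0,0,7,1])

```text
t: 12.77
position: [0.5107, -0.0456, 0.0074]
orientation: [[-0.68, 0.733, -0.001], [0.733, 0.68, 0.004], [0.003, 0.002, -1.0]]
force: [0.6, 14.2, -6.7]
gripper_width: 0.0421
grip_force: 61.6
```

```bash
cat > o.py <<'E'
from bench import env
s=env.observe();print(s['t'],s['joint_positions'][5],s['position'].round(4),s['force'].round(1),s['ft_torque'].round(3),s['gripper_width'])
E
python3 o.py
```

```text
12.7667 0.7318572009388177 [ 0.5107 -0.0456  0.0074] [ 0.6 14.2 -6.7] [ 2.887 -0.117  0.121] 0.04210905834295264
```

jog_arm(commands=[0,0,0.0005,4,1,0,0,0,4,1,0,0,0,4,1,0,0,0,4,1,0,0,0,4,1,0,0,0,4,1,0,0,0,4,1,0,0,0,4,1])

```text
t: 13.43
position: [0.511, -0.0454, 0.0071]
orientation: [[-0.191, 0.982, -0.0], [0.982, 0.191, 0.004], [0.004, 0.001, -1.0]]
force: [2.0, 15.6, -6.1]
gripper_width: 0.0419
grip_force: 61.5
```

```bash
python3 o.py
```

```text
13.4333 1.2878121046922246 [ 0.511  -0.0454  0.0071] [ 2.  15.6 -6.1] [ 3.138 -0.352  0.075] 0.04194117852660837
```

jog_arm(commands=[0,0,0.0005,4,1,0,0,0,4,1,0,0,0,4,1,0,0,0,4,1])

```text
t: 13.77
position: [0.5112, -0.0454, 0.0068]
orientation: [[0.087, 0.996, 0.0], [0.996, -0.087, 0.004], [0.004, -0.0, -1.0]]
force: [1.2, 16.5, -1.3]
gripper_width: 0.042
grip_force: 62.0
```

```bash
python3 o.py
```

```text
13.7667 1.5670661790975808 [ 0.5112 -0.0454  0.0068] [ 1.2 16.5 -1.3] [ 3.188 -0.174  0.072] 0.042007805705910145
```

jog_arm(commands=[0,0,0,4,1,0,0,0,4,1,0,0,0,4,1,0,0,0,4,1])

```text
t: 14.1
position: [0.5114, -0.0455, 0.0067]
orientation: [[0.358, 0.934, 0.0], [0.934, -0.358, 0.004], [0.004, -0.001, -1.0]]
force: [3.4, 15.2, -5.1]
gripper_width: 0.042
grip_force: 61.6
```

```bash
python3 o.py
```

```text
14.1 1.8462969074071356 [ 0.5114 -0.0455  0.0067] [ 3.4 15.2 -5.1] [ 3.026 -0.622  0.048] 0.042008419768673
```

Now turned about 274°; keep going to the stop.

jog_arm(commands=[0,0,0,4,1,0,0,0,4,1,0,0,0,4,1,0,0,0,4,1])

```text
t: 14.43
position: [0.5115, -0.0455, 0.0066]
orientation: [[0.602, 0.799, 0.001], [0.799, -0.602, 0.004], [0.003, -0.002, -1.0]]
force: [5.2, 15.1, -9.7]
gripper_width: 0.0419
grip_force: 61.9
```

```bash
python3 o.py
```

```text
14.4333 2.1255547519480875 [ 0.5115 -0.0455  0.0066] [ 5.2 15.1 -9.7] [ 2.898 -1.024  0.074] 0.04187335306520593
```

jog_arm(commands=[0,0,0,4,1,0,0,0,4,1,0,0,0,4,1,0,0,0,4,1])

```text
t: 14.77
position: [0.5116, -0.0456, 0.0065]
orientation: [[0.799, 0.602, 0.001], [0.602, -0.799, 0.004], [0.003, -0.002, -1.0]]
force: [7.1, 14.2, -13.8]
gripper_width: 0.0422
grip_force: 62.4
```

```bash
python3 o.py
```

```text
14.7667 2.4048113036537666 [ 0.5116 -0.0456  0.0065] [  7.1  14.2 -13.8] [ 2.658 -1.301  0.064] 0.042160451759282964
```

jog_arm(commands=[0,0,0,4,1,0,0,0,4,1,0,0,0,4,1,0,0,0,4,1])

```text
t: 15.1
position: [0.5111, -0.046, 0.0063]
orientation: [[0.933, 0.359, -0.0], [0.359, -0.933, 0.003], [0.001, -0.003, -1.0]]
force: [-5.3, 4.2, -1.3]
gripper_width: 0.042
grip_force: 64.0
```

```bash
python3 o.py
```

```text
15.1 2.6833309181745943 [ 0.5111 -0.046   0.0063] [-5.3  4.2 -1.3] [0.926 0.988 1.296] 0.04199782472055537
```

jog_arm(commands=[0,0,0,4,1,0,0,0,4,1])

```text
t: 15.27
position: [0.5084, -0.0466, 0.006]
orientation: [[0.974, 0.225, -0.005], [0.225, -0.974, 0.001], [-0.005, -0.002, -1.0]]
force: [-23.9, 3.2, 9.5]
gripper_width: 0.0421
grip_force: 65.2
```

```bash
python3 o.py
```

```text
15.2667 2.8226168362501203 [ 0.5084 -0.0466  0.006 ] [-23.9   3.2   9.5] [0.668 4.979 1.42 ] 0.04207991856005946
```

jog_arm(commands=[0,0,0,0,0,0,0,0,0,0,0,0,0,0,0,0,0,0,0,0,0,0,0,0,0,0,0,0,0,0,0,0,-0.03,0,0,0,0,-0.03,0,0,0,0,-0.04,0,0,0,0,-0.04,0,0])

```text
t: 16.1
position: [0.5104, -0.0473, 0.1481]
orientation: [[0.974, 0.227, -0.001], [0.227, -0.974, 0.0], [-0.001, -0.0, -1.0]]
force: [1.5, -0.8, 0.8]
gripper_width: 0.0854
grip_force: 0.0
```

jog_arm(commands=[0,0,-0.04,0,0,0,0,-0.04,0,0,0,0,-0.02,0,0,0,0,0,0,0])

```text
t: 16.43
position: [0.513, -0.0476, 0.2516]
orientation: [[0.974, 0.227, 0.007], [0.227, -0.974, -0.001], [0.007, 0.002, -1.0]]
force: [0.4, -0.8, 0.5]
gripper_width: 0.0859
grip_force: 0.0
```

```bash
python3 - <<'E'
from bench import env,viewer
from h import *
s=env.observe();print(s['t'],s['position'],s['joint_positions'][5])
c=viewer.capture('top');w=wcam(s,viewer.capture('wrist'));np.savez('top2.npz',**c)
cv2.imwrite('pics/w4.png',w['img'][:,:,::-1])
for y in yellow(c): print(y)
E
```

```text
16.4333 [ 0.5130287  -0.04755456  0.251579  ] 2.8201282303153077
(array([0.4359, 0.3242]), array([58.9, 29.5]), np.float32(45.1))
(array([ 0.447 , -0.3476]), array([29.8, 58.9]), np.float32(104.2))
(array([0.6179, 0.2844]), array([58.2, 29. ]), np.float32(40.8))
```

View pics/w4.png

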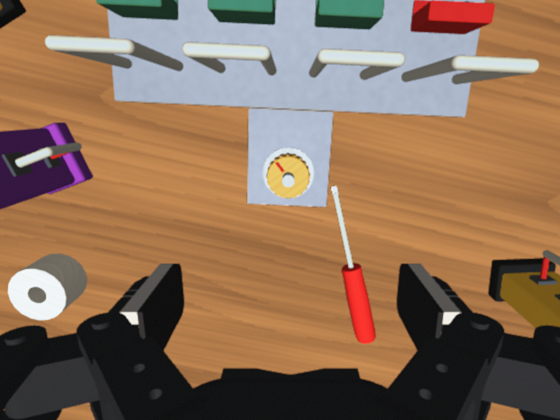

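jog_arm(commands=[0,0,0,-7.03,0,0,0,0,-7.03,0,0,0,0,-7.03,0,0,0,0,-7.03,0,0,0,0,-7.03,0,0,0,0,-7.03,0,0,0,0,-7.03,0,0,0,0,-7.03,0,0,0,0,-7.03,0,0,0,0,-7.03,0])

```text
t: 17.37
position: [0.5105, -0.0473, 0.2452]
orientation: [[0.109, 0.994, -0.002], [0.994, -0.109, 0.0], [-0.0, -0.002, -1.0]]
force: [-0.3, 0.7, -1.0]
gripper_width: 0.0853
grip_force: 0.0
```

jog_arm(commands=[0,0,0,-7.03,0,0,0,0,-7.03,0,0,0,0,-7.03,0,-0.0196,-0.0099,0,0,0,-0.0196,-0.0099,0,0,0,-0.0196,-0.0099,0,0,0,-0.0196,-0.0099,0,0,0,-0.0196,-0.0099,0,0,0,-0.0196,-0.0099,0,0,0,-0.0196,-0.0099,0,0,0])

```text
t: 18.2
position: [0.4774, -0.1983, 0.2452]
orientation: [[-0.251, 0.968, -0.002], [0.968, 0.251, 0.001], [0.001, -0.002, -1.0]]
force: [0.8, -0.9, 0.3]
gripper_width: 0.0855
grip_force: 0.0
```

jog_arm(commands=[-0.0196,-0.0099,0,0,0,-0.0196,-0.0099,0,0,0,-0.0196,-0.0099,0,0,0,-0.0196,-0.0099,0,0,0,-0.0196,-0.0099,0,0,0,-0.0196,-0.0099,0,0,0,-0.0196,-0.0099,0,0,0,0,0,0,0,0])

```text
t: 18.87
position: [0.4442, -0.3504, 0.2447]
orientation: [[-0.248, 0.969, -0.002], [0.969, 0.248, 0.001], [0.001, -0.002, -1.0]]
force: [0.2, -0.2, -0.4]
gripper_width: 0.0855
grip_force: 0.0
```

```bash
python3 - <<'E'
from bench import env,viewer
from h import *
s=env.observe();print(s['t'],s['position'],s['orientation'][:,0])
w=wcam(s,viewer.capture('wrist'));np.savez('w5.npz',**w)
cv2.imwrite('pics/w5.png',w['img'][:,:,::-1])
for y in yellow(w,150): print(y)
print(move(s,(.447,-.3476,.085),104.5))
E
```

```text
18.8667 [ 0.4441737  -0.35040452  0.24469929] [-0.24810652  0.96873161  0.00149316]
(array([ 0.4477, -0.3486]), array([30. , 60.2]), np.float32(105.4))
(array([0.00177715, 0.00378396, 0.15969421]), np.float64(-0.13448950959224248), np.float64(104.36551049040777))
```

View pics/w5.png

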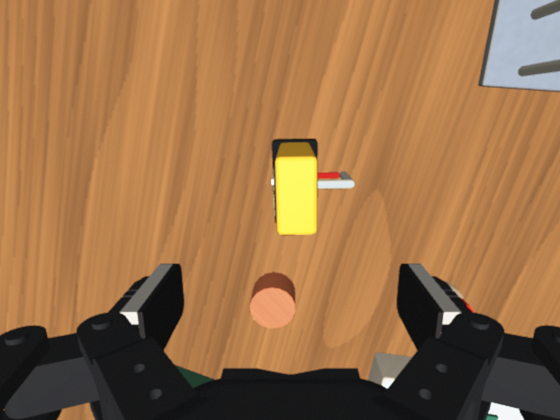

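jog_arm(commands=[0.0015,0.0038,0.02,0,0,0,0,0.03,0,0,0,0,0.03,0,0,0,0,0.03,0,0,0,0,0.02,0,0,0,0,0.015,0,0,0,0,0.015,0,0,0,0,0,0,0])

```text
t: 19.58
position: [0.4473, -0.3432, 0.0831]
orientation: [[-0.251, 0.968, -0.004], [0.968, 0.251, 0.003], [0.004, -0.003, -1.0]]
force: [-0.2, 0.2, 0.6]
gripper_width: 0.0857
grip_force: 0.0
```

jog_arm(commands=[0,0,0,0,0.3,0,0,0,0,0.6,0,0,0,0,1,0,0,0,0,1,0,0,0,0,1,0,0,0,0,1,0,0,0,0,1,0,0,0,0,1])

```text
t: 20.25
position: [0.4491, -0.3457, 0.0876]
orientation: [[-0.25, 0.968, 0.001], [0.968, 0.25, -0.001], [-0.001, 0.0, -1.0]]
force: [-3.5, 0.3, 7.1]
gripper_width: 0.0312
grip_force: 59.3
```

```bash
python3 o.py; python3 - <<'E'
from bench import viewer
from h import *
c=viewer.capture('scene')
cv2.imwrite('pics/s6.png',cv2.resize(c['img'][120:250,120:270],(800,600) if 0 else (690,598),interpolation=cv2.INTER_CUBIC)[:,:,::-1])
E
```

```text
20.25 0.6619919109939572 [ 0.4491 -0.3457  0.0876] [-3.5  0.3  7.1] [0.085 0.741 0.036] 0.031213418159766138
```

View pics/s6.png

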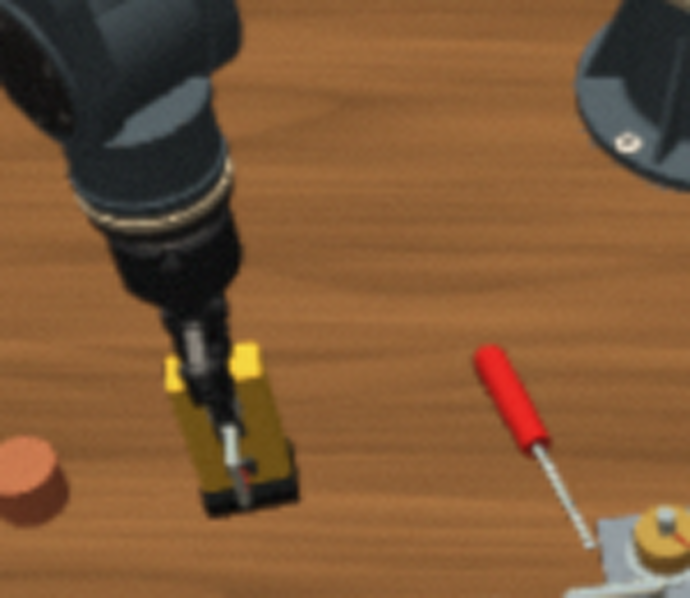

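jog_arm(commands=[0,0,-0.01,0,1,0,0,-0.02,0,1,0,0,-0.03,0,1,0,0,-0.03,0,1,0,0,-0.03,0,1,0,0,-0.03,0,1,0,0,-0.015,0,1,0,0,0,4,1,0,0,0,0,1])

```text
t: 21.05
position: [0.4494, -0.3456, 0.2534]
orientation: [[-0.179, 0.984, 0.002], [0.984, 0.179, -0.001], [-0.002, 0.002, -1.0]]
force: [-0.1, -0.2, -3.0]
gripper_width: 0.0311
grip_force: 60.0
```

```bash
python3 o.py; python3 - <<'E'
from bench import env
from h import *
s=env.observe();print(move(s,(.5896,-.080,.25),100.5))
E
```

```text
21.05 0.7351743554100043 [ 0.4494 -0.3456  0.2534] [-0.1 -0.2 -3. ] [-0.015  0.025  0.025] 0.031120374583636173
(array([0.23625262, 0.18547075, 0.00333991]), np.float64(-0.18819002306918264), np.float64(100.31180997693082))
```

jog_arm(commands=[0.0169,0.0132,0,0,1,0.0169,0.0132,0,0,1,0.0169,0.0132,0,0,1,0.0169,0.0132,0,0,1,0.0169,0.0132,0,0,1,0.0169,0.0132,0,0,1,0.0169,0.0132,0,0,1,0.0169,0.0132,0,0,1,0.0169,0.0132,0,0,1,0.0169,0.0132,0,0,1])

```text
t: 21.88
position: [0.5479, -0.154, 0.2515]
orientation: [[-0.184, 0.983, -0.001], [0.983, 0.184, 0.0], [0.0, -0.001, -1.0]]
force: [-0.0, -0.0, -2.3]
gripper_width: 0.0317
grip_force: 60.1
```

jog_arm(commands=[0.0169,0.0132,0,0,1,0.0169,0.0132,0,0,1,0.0169,0.0132,0,0,1,0.0169,0.0132,0,0,1,0,0,0,0,1,0,0,0,0,1])

```text
t: 22.38
position: [0.5875, -0.0781, 0.2512]
orientation: [[-0.185, 0.983, -0.001], [0.983, 0.185, 0.0], [0.0, -0.001, -1.0]]
force: [0.3, -0.1, -2.8]
gripper_width: 0.031
grip_force: 60.4
```

```bash
python3 o.py; python3 - <<'E'
from bench import env,viewer
from h import *
s=env.observe();print(move(s,(.5896,-.080,.25),100.5))
w=wcam(s,viewer.capture('wrist'));c=viewer.capture('top');np.savez('top3.npz',**c);np.savez('w7.npz',**w)
A=cv2.resize(w['img'],(400,300));B=cv2.resize(c['img'][110:200,200:320],(400,300),interpolation=cv2.INTER_CUBIC)
cv2.imwrite('pics/w7.png',w['img'][:,:,::-1])
for p in[(.622,-.074),(.605,.0185),(.588,.1105)]:
  q=w['K']@(w['R']@np.array([*p,.135])+w['t']);print(q[:2]/q[2])
E
```

```text
22.3833 1.2520024171103354 [ 0.5875 -0.0781  0.2512] [ 0.3 -0.1 -2.8] [-0.022 -0.037 -0.027] 0.03096123094038284
(array([-0.0022226 ,  0.00176747,  0.00119822]), np.float64(0.18921955488576714), np.float64(100.68921955488578))
[335.43817489 198.47035681]
[340.76552157  69.12653161]
[347.09377338 -87.97474866]
```

View pics/w7.png

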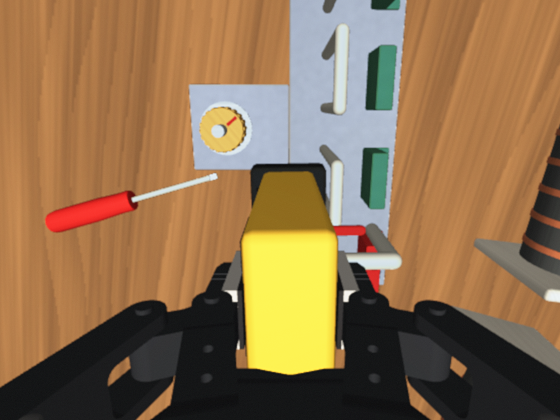

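jog_arm(commands=[-0.0022,0.0018,0.01,0,1,0,0,0.015,0,1,0,0,0.015,0,1,0,0,0.01,0,1,0,0,0.01,0,1,0,0,0.005,0,1,0,0,0,0,1])

```text
t: 23.07
position: [0.5891, -0.081, 0.1856]
orientation: [[-0.182, 0.983, -0.002], [0.983, 0.182, 0.0], [0.0, -0.002, -1.0]]
force: [-0.2, -0.0, -2.5]
gripper_width: 0.0311
grip_force: 60.3
```

```bash
python3 o.py
```

```text
23.0667 1.2510144142442285 [ 0.5891 -0.081   0.1856] [-0.2 -0.  -2.5] [ 0.001  0.006 -0.009] 0.031100285477449013
```

jog_arm(commands=[0,0,0.004,0,1,0,0,0.004,0,1,0,0,0.004,0,1])

```text
t: 23.32
position: [0.5901, -0.081, 0.1752]
orientation: [[-0.182, 0.983, 0.001], [0.983, 0.182, -0.0], [-0.001, 0.001, -1.0]]
force: [-0.7, -0.7, 4.5]
gripper_width: 0.0314
grip_force: 61.2
```

```bash
python3 o.py
```

```text
23.3167 1.2511511396783364 [ 0.5901 -0.081   0.1752] [-0.7 -0.7  4.5] [-0.093 -0.092  0.02 ] 0.03135192988036089
```

jog_arm(commands=[0,0,0.005,0,1,0,0,0.005,0,1,0,0,0.005,0,1,0,0,0.005,0,1,0,0,0,0,1])

```text
t: 23.73
position: [0.5884, -0.0809, 0.1531]
orientation: [[-0.182, 0.983, -0.003], [0.983, 0.182, -0.0], [0.001, -0.003, -1.0]]
force: [-7.1, -3.6, -7.2]
gripper_width: 0.0312
grip_force: 60.2
```

```bash
python3 o.py
```

```text
23.7333 1.2512087650965156 [ 0.5884 -0.0809  0.1531] [-7.1 -3.6 -7.2] [-0.62   2.054 -0.058] 0.03122316310998083
```

jog_arm(commands=[0,0,0.004,0,1,0,0,0.004,0,1,0,0,0.004,0,1,0,0,0,0,1])

```text
t: 24.07
position: [0.5895, -0.0807, 0.1417]
orientation: [[-0.182, 0.983, -0.001], [0.983, 0.182, 0.0], [0.0, -0.001, -1.0]]
force: [-0.4, 1.0, -2.3]
gripper_width: 0.0313
grip_force: 60.8
```

```bash
python3 o.py
```

```text
24.0667 1.2511755565545757 [ 0.5895 -0.0807  0.1417] [-0.4  1.  -2.3] [-0.013  0.027 -0.022] 0.03134129085959661
```

jog_arm(commands=[0,0,0.002,0,1,0,0,0.0015,0,1,0,0,0,0,1])

```text
t: 24.32
position: [0.5897, -0.0808, 0.139]
orientation: [[-0.182, 0.983, -0.0], [0.983, 0.182, 0.0], [0.0, -0.0, -1.0]]
force: [0.5, 0.2, -3.3]
gripper_width: 0.0313
grip_force: 60.9
```

```bash
python3 o.py
```

```text
24.3167 1.2512193471809805 [ 0.5897 -0.0808  0.139 ] [ 0.5  0.2 -3.3] [ 0.004  0.053 -0.047] 0.031284451498671026
```

jog_arm(commands=[0,0,0.0015,0,1,0,0,0,0,1])

```text
t: 24.48
position: [0.59, -0.0809, 0.1381]
orientation: [[-0.182, 0.983, 0.001], [0.983, 0.182, -0.0], [-0.0, 0.001, -1.0]]
force: [-1.9, 0.6, 2.9]
gripper_width: 0.0316
grip_force: 61.6
```

```bash
python3 o.py
```

```text
24.4833 1.2511941670498266 [ 0.59   -0.0809  0.1381] [-1.9  0.6  2.9] [0.026 0.235 0.056] 0.03163609431587655
```

jog_arm(commands=[0,0,0,0,0.5,0,0,0,0,0.4,0,0,0,0,0.2,0,0,0,0,0,0,0,0,0,0,0,0,0,0,0,0,0,0,0,0,0,0,-0.01,0,0,0,0,-0.02,0,0,0,0,-0.03,0,0])

```text
t: 25.32
position: [0.5885, -0.0807, 0.1971]
orientation: [[-0.182, 0.983, -0.003], [0.983, 0.182, 0.0], [0.001, -0.003, -1.0]]
force: [-0.9, 0.7, -0.7]
gripper_width: 0.0855
grip_force: 0.0
```

jog_arm(commands=[0,0,-0.03,0,0,0,0,-0.03,7,0,0,0,0,7,0,0,0,0,7,0,0,0,0,7,0,0,0,0,7,0,0,0,0,7,0,0,0,0,7,0,0,0,0,6.5,0,0,0,0,0,0])

```text
t: 26.15
position: [0.5897, -0.0808, 0.2585]
orientation: [[0.711, 0.703, 0.001], [0.703, -0.711, -0.0], [0.0, 0.0, -1.0]]
force: [-1.2, 0.7, -0.4]
gripper_width: 0.0855
grip_force: 0.0
```

```bash
python3 o.py; python3 - <<'E'
from bench import env,viewer
from h import *
s=env.observe();c=viewer.capture('top')
for y in yellow(c): print(y)
print(move(s,(.436,.324,.25),45))
b=viewer.capture('scene')['img']; np.save('s8.npy',b)
E
```

```text
26.15 2.2256576163626667 [ 0.5897 -0.0808  0.2585] [-1.2  0.7 -0.4] [-0.014 -0.005  0.012] 0.0854708251658608
(array([0.4359, 0.3242]), array([58.9, 29.5]), np.float32(45.1))
(array([0.6178, 0.2841]), array([58.5, 29.1]), np.float32(40.4))
(array([ 0.1753101 , -0.39597695,  0.00835593]), np.float64(-0.32679364156950896), np.float64(44.6732063584305))
```

jog_arm(commands=[0.0088,-0.0198,0,0,0,0.0088,-0.0198,0,0,0,0.0088,-0.0198,0,0,0,0.0088,-0.0198,0,0,0,0.0088,-0.0198,0,0,0,0.0088,-0.0198,0,0,0,0.0088,-0.0198,0,0,0,0.0088,-0.0198,0,0,0,0.0088,-0.0198,0,0,0,0.0088,-0.0198,0,0,0])

```text
t: 27.08
position: [0.5114, 0.1223, 0.2581]
orientation: [[0.704, 0.71, 0.0], [0.71, -0.704, 0.0], [0.0, 0.0, -1.0]]
force: [-0.6, 0.4, -0.4]
gripper_width: 0.0852
grip_force: 0.0
```

jog_arm(commands=[0.0088,-0.0198,0,0,0,0.0088,-0.0198,0,0,0,0.0088,-0.0198,0,0,0,0.0088,-0.0198,0,0,0,0.0088,-0.0198,0,0,0,0.0088,-0.0198,0,0,0,0.0088,-0.0198,0,0,0,0.0088,-0.0198,0,0,0,0.0088,-0.0198,0,0,0,0.0088,-0.0198,0,0,0])

```text
t: 27.92
position: [0.4336, 0.3246, 0.2581]
orientation: [[0.704, 0.71, 0.0], [0.71, -0.704, 0.0], [0.0, 0.0, -1.0]]
force: [0.1, 0.4, -0.8]
gripper_width: 0.0853
grip_force: 0.0
```

jog_arm(commands=[0,0,0,0,0,0,0,0,0,0])

```text
t: 28.08
position: [0.4337, 0.3244, 0.2578]
orientation: [[0.703, 0.711, 0.0], [0.711, -0.703, -0.0], [-0.0, 0.0, -1.0]]
force: [-0.5, -0.0, -0.2]
gripper_width: 0.0854
grip_force: 0.0
```

```bash
python3 o.py; python3 - <<'E'
from bench import env,viewer
from h import *
s=env.observe();w=wcam(s,viewer.capture('wrist'))
for y in yellow(w,150): print(y); print(move(s,(*y[0],.0865),y[2]))
c=viewer.capture('scene')['img']
A=cv2.resize(c[190:310,190:350],(800,600),interpolation=cv2.INTER_CUBIC);B=cv2.resize(w['img'],(373,280))
A[:280,427:]=B
cv2.imwrite('pics/w8.png',A[:,:,::-1])
E
```

```text
28.0833 2.993042571380997 [0.4337 0.3244 0.2578] [-0.5 -0.  -0.2] [-0.04   0.001  0.041] 0.08537181544351906
(array([0.4367, 0.3244]), array([60. , 30.2]), np.float32(46.7))
(array([0.00213213, 0.002095  , 0.17132819]), np.float64(-1.3942874789272253), np.float64(45.30571328401223))
(array([0.6181, 0.2849]), array([59.9, 30.4]), np.float32(40.8))
(array([0.10163572, 0.15882803, 0.17133363]), np.float64(4.505714046951681), np.float64(45.30571328401223))
```

View pics/w8.png

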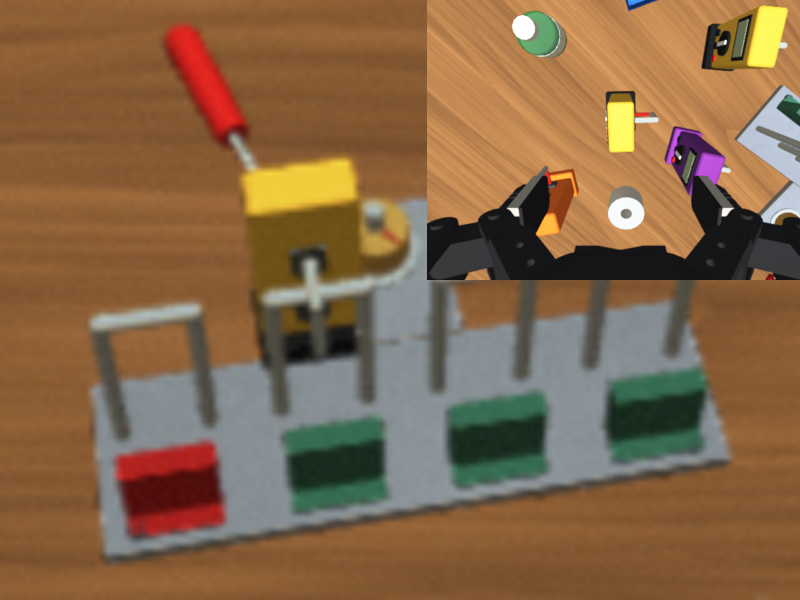

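jog_arm(commands=[0.002,0.002,0.02,-1,0,0,0,0.03,0,0,0,0,0.03,0,0,0,0,0.03,0,0,0,0,0.03,0,0,0,0,0.0175,0,0,0,0,0.015,0,0,0,0,0,0,0])

```text
t: 28.85
position: [0.4359, 0.3217, 0.0826]
orientation: [[0.694, 0.719, -0.003], [0.719, -0.695, -0.003], [-0.004, -0.001, -1.0]]
force: [-0.2, -0.5, -0.9]
gripper_width: 0.0855
grip_force: 0.0
```

jog_arm(commands=[0,0,0,0,0.3,0,0,0,0,0.6,0,0,0,0,1,0,0,0,0,1,0,0,0,0,1,0,0,0,0,1,0,0,0,0,1,0,0,0,0,1])

```text
t: 29.52
position: [0.4373, 0.3242, 0.0862]
orientation: [[0.694, 0.72, 0.001], [0.72, -0.694, 0.001], [0.002, -0.0, -1.0]]
force: [-2.2, 0.9, 7.4]
gripper_width: 0.0313
grip_force: 59.7
```

```bash
python3 o.py
```

```text
29.5167 2.975951436935153 [0.4373 0.3242 0.0862] [-2.2  0.9  7.4] [0.204 0.398 0.021] 0.0313478708214798
```

jog_arm(commands=[0,0,-0.01,0,1,0,0,-0.02,0,1,0,0,-0.03,0,1,0,0,-0.03,0,1,0,0,-0.03,0,1,0,0,-0.03,0,1,0,0,-0.02,0,1,0,0,0,0,1])

```text
t: 30.18
position: [0.4381, 0.3244, 0.2602]
orientation: [[0.695, 0.719, 0.005], [0.719, -0.695, 0.004], [0.006, 0.001, -1.0]]
force: [0.1, 0.3, -2.5]
gripper_width: 0.0316
grip_force: 59.7
```

```bash
python3 o.py
```

```text
30.1833 2.975982632896833 [0.4381 0.3244 0.2602] [ 0.1  0.3 -2.5] [ 0.061 -0.001 -0.026] 0.03160607633457041
```

jog_arm(commands=[0,0,0,-6.8,1,0,0,0,-6.8,1,0,0,0,-6.8,1,0,0,0,-6.8,1,0,0,0,-6.8,1,0,0,0,-6.8,1,0,0,0,-6.8,1,0,0,0,-6.9,1])

```text
t: 30.85
position: [0.4367, 0.3233, 0.2548]
orientation: [[-0.188, 0.982, -0.001], [0.982, 0.188, -0.001], [-0.001, -0.001, -1.0]]
force: [-0.4, 0.1, -2.0]
gripper_width: 0.0312
grip_force: 59.4
```

jog_arm(commands=[-0.0184,0.0043,0,0,1,-0.0184,0.0043,0,0,1,-0.0184,0.0043,0,0,1,-0.0184,0.0043,0,0,1,-0.0184,0.0043,0,0,1,-0.0184,0.0043,0,0,1,-0.0184,0.0043,0,0,1,-0.0184,0.0043,0,0,1,-0.0184,0.0043,0,0,1])

```text
t: 31.6
position: [0.5051, 0.1668, 0.2549]
orientation: [[-0.182, 0.983, -0.001], [0.983, 0.182, -0.0], [-0.0, -0.001, -1.0]]
force: [0.6, 0.1, -1.8]
gripper_width: 0.0313
grip_force: 59.6
```

jog_arm(commands=[-0.0184,0.0043,0,0,1,-0.0184,0.0043,0,0,1,-0.0184,0.0043,0,0,1,-0.0184,0.0043,0,0,1,-0.0184,0.0043,0,0,1,-0.0184,0.0043,0,0,1,-0.0184,0.0043,0,0,1,-0.0184,0.0043,0,0,1,-0.0184,0.0043,0,0,1,0,0,0,0,1])

```text
t: 32.43
position: [0.5739, 0.0093, 0.2545]
orientation: [[-0.18, 0.984, -0.001], [0.984, 0.18, -0.001], [-0.001, -0.001, -1.0]]
force: [0.9, 0.6, -2.5]
gripper_width: 0.0314
grip_force: 59.9
```

```bash
python3 o.py; python3 - <<'E'
from bench import env
from h import *
s=env.observe();print(move(s,(.5726,.0125,.136),100.5))
E
```

```text
32.4333 1.4064870046858298 [0.5739 0.0093 0.2545] [ 0.9  0.6 -2.5] [-0.113 -0.103 -0.061] 0.03136273008013757
(array([ 0.00344174, -0.00054543,  0.11847478]), np.float64(-0.12024780091385878), np.float64(100.37975219908614))
```

jog_arm(commands=[0.0034,-0.0005,0.015,0,1,0,0,0.015,0,1,0,0,0.015,0,1,0,0,0.015,0,1,0,0,0.01,0,1,0,0,0.005,0,1,0,0,0,0,1])

```text
t: 33.02
position: [0.5718, 0.0154, 0.1795]
orientation: [[-0.182, 0.983, -0.001], [0.983, 0.182, -0.0], [0.0, -0.001, -1.0]]
force: [-0.7, -0.5, -2.2]
gripper_width: 0.0316
grip_force: 59.9
```

jog_arm(commands=[0,0,0.004,0,1,0,0,0.004,0,1,0,0,0.004,0,1,0,0,0.004,0,1,0,0,0.004,0,1])

```text
t: 33.43
position: [0.5728, 0.0153, 0.1607]
orientation: [[-0.182, 0.983, 0.001], [0.983, 0.182, -0.0], [-0.0, 0.001, -1.0]]
force: [-3.0, -0.5, 4.2]
gripper_width: 0.0316
grip_force: 60.7
```

jog_arm(commands=[0,0,0.004,0,1,0,0,0.004,0,1,0,0,0.004,0,1,0,0,0,0,1])

```text
t: 33.77
position: [0.5717, 0.0153, 0.147]
orientation: [[-0.182, 0.983, -0.002], [0.983, 0.182, -0.0], [0.0, -0.002, -1.0]]
force: [-0.3, -0.0, -3.9]
gripper_width: 0.0311
grip_force: 60.2
```

```bash
python3 o.py
```

```text
33.7667 1.41421295544673 [0.5717 0.0153 0.147 ] [-0.3 -0.  -3.9] [ 0.022  0.04  -0.002] 0.03113937331726511
```

jog_arm(commands=[0,0,0.004,0,1,0,0,0.003,0,1,0,0,0.0015,0,1,0,0,0,0,1])

```text
t: 34.1
position: [0.5722, 0.0153, 0.1393]
orientation: [[-0.182, 0.983, -0.0], [0.983, 0.182, 0.0], [0.0, -0.0, -1.0]]
force: [0.3, -0.5, -3.4]
gripper_width: 0.0313
grip_force: 60.4
```

jog_arm(commands=[0,0,0.001,0,1,0,0,0,0,1])

```text
t: 34.27
position: [0.5724, 0.0153, 0.1387]
orientation: [[-0.182, 0.983, 0.0], [0.983, 0.182, 0.0], [-0.0, 0.0, -1.0]]
force: [0.1, 0.2, -3.9]
gripper_width: 0.0315
grip_force: 60.4
```

jog_arm(commands=[0,0,0.001,0,1,0,0,0,0,1])

```text
t: 34.43
position: [0.5723, 0.0153, 0.1376]
orientation: [[-0.182, 0.983, 0.0], [0.983, 0.182, 0.0], [0.0, 0.0, -1.0]]
force: [0.1, -0.5, -3.1]
gripper_width: 0.0314
grip_force: 60.4
```

jog_arm(commands=[0,0,0.0015,0,1,0,0,0,0,1])

```text
t: 34.6
position: [0.5725, 0.0153, 0.1366]
orientation: [[-0.182, 0.983, 0.001], [0.983, 0.182, 0.0], [-0.0, 0.001, -1.0]]
force: [-2.4, 0.3, 4.4]
gripper_width: 0.031
grip_force: 61.2
```

jog_arm(commands=[0,0,0.0005,0,1,0,0,0,0,1])

```text
t: 34.77
position: [0.5726, 0.0153, 0.1365]
orientation: [[-0.182, 0.983, 0.001], [0.983, 0.182, 0.0], [-0.0, 0.001, -1.0]]
force: [-4.5, -0.8, 8.5]
gripper_width: 0.0317
grip_force: 61.7
```

jog_arm(commands=[0,0,0,0,0.5,0,0,0,0,0.4,0,0,0,0,0.2,0,0,0,0,0,0,0,0,0,0,0,0,0,0,0,0,0,0,0,0,0,0,-0.01,0,0,0,0,-0.02,0,0,0,0,-0.03,0,0])

```text
t: 35.6
position: [0.5711, 0.0153, 0.1952]
orientation: [[-0.182, 0.983, -0.004], [0.983, 0.182, -0.0], [0.001, -0.003, -1.0]]
force: [1.0, -0.6, -0.5]
gripper_width: 0.0856
grip_force: 0.0
```

jog_arm(commands=[0,0,-0.03,0,0,0,0,-0.03,7,0,0,0,0,7,0,0,0,0,7,0,0,0,0,7,0,0,0,0,7,0,0,0,0,7,0,0,0,0,7,0,0,0,0,7,0,0,0,0,3.5,0])

```text
t: 36.43
position: [0.5723, 0.0153, 0.2565]
orientation: [[0.759, 0.651, 0.0], [0.651, -0.759, -0.0], [0.0, 0.0, -1.0]]
force: [0.1, 0.1, -0.8]
gripper_width: 0.0854
grip_force: 0.0
```

```bash
python3 o.py; python3 - <<'E'
from bench import env,viewer
from h import *
s=env.observe();c=viewer.capture('top')
for y in yellow(c): print(y); print(move(s,(*y[0],.25),y[2]))
E
```

```text
36.4333 2.4598763091099385 [0.5723 0.0153 0.2565] [ 0.1  0.1 -0.8] [ 0.03   0.058 -0.062] 0.08540186043941707
(array([0.6179, 0.284 ]), array([58.5, 28.9]), np.float32(40.5))
(array([ 0.20945714, -0.17439574,  0.00654452]), np.float64(0.0902303066525576), np.float64(40.59023030665256))
```

jog_arm(commands=[0.0161,-0.0134,0,0,0,0.0161,-0.0134,0,0,0,0.0161,-0.0134,0,0,0,0.0161,-0.0134,0,0,0,0.0161,-0.0134,0,0,0,0.0161,-0.0134,0,0,0,0.0161,-0.0134,0,0,0])

```text
t: 37.07
position: [0.5959, 0.1611, 0.2564]
orientation: [[0.753, 0.658, 0.0], [0.658, -0.753, 0.0], [0.0, 0.0, -1.0]]
force: [0.3, 0.1, -0.1]
gripper_width: 0.0854
grip_force: 0.0
```

jog_arm(commands=[0.0161,-0.0134,0,0,0,0.0161,-0.0134,0,0,0,0.0161,-0.0134,0,0,0,0.0161,-0.0134,0,0,0,0.0161,-0.0134,0,0,0,0.0161,-0.0134,0,0,0,0,0,0,0,0,0,0,0,0,0])

```text
t: 37.73
position: [0.6159, 0.285, 0.2556]
orientation: [[0.753, 0.658, -0.0], [0.658, -0.753, -0.0], [-0.0, -0.0, -1.0]]
force: [-0.3, -0.6, -0.7]
gripper_width: 0.0856
grip_force: 0.0
```

```bash
python3 o.py; python3 - <<'E'
from bench import env,viewer
from h import *
s=env.observe();w=wcam(s,viewer.capture('wrist'))
for y in yellow(w,150): print(y); print(move(s,(*y[0],.085),y[2]))
cv2.imwrite('pics/w9.png',w['img'][:,:,::-1])
E
```

```text
37.7333 2.856265223365725 [0.6159 0.285  0.2556] [-0.3 -0.6 -0.7] [-0.009  0.075  0.028] 0.08555699548954293
(array([0.6195, 0.2842]), array([59.6, 29.7]), np.float32(40.5))
(array([0.00223353, 0.00301959, 0.1706198 ]), np.float64(0.6837891337992517), np.float64(41.18378913379925))
```

View pics/w9.png

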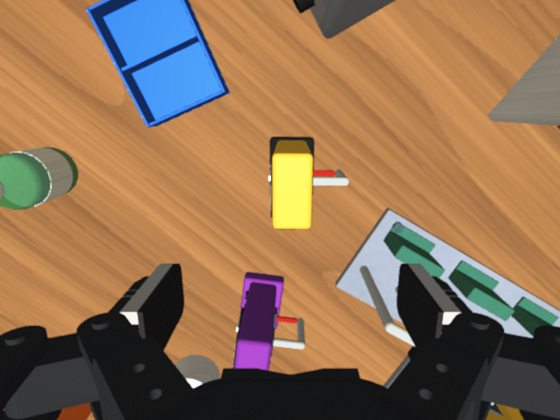

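jog_arm(commands=[0.002,0.0027,0.02,0,0,0,0,0.03,0,0,0,0,0.03,0,0,0,0,0.03,0,0,0,0,0.03,0,0,0,0,0.016,0,0,0,0,0.014,0,0,0,0,0,0,0])

```text
t: 38.45
position: [0.6178, 0.2816, 0.0832]
orientation: [[0.755, 0.656, -0.004], [0.656, -0.755, -0.002], [-0.004, -0.001, -1.0]]
force: [0.0, 0.9, -0.3]
gripper_width: 0.0853
grip_force: 0.0
```

jog_arm(commands=[0,0,0,0,0.3,0,0,0,0,0.6,0,0,0,0,1,0,0,0,0,1,0,0,0,0,1,0,0,0,0,1,0,0,0,0,1,0,0,0,0,1])

```text
t: 39.12
position: [0.6197, 0.2839, 0.0868]
orientation: [[0.754, 0.656, 0.001], [0.656, -0.754, 0.001], [0.002, 0.0, -1.0]]
force: [-1.1, 2.3, 6.2]
gripper_width: 0.0312
grip_force: 60.7
```

```bash
python3 o.py
```

```text
39.1167 2.854996228536263 [0.6197 0.2839 0.0868] [-1.1  2.3  6.2] [ 0.306  0.215 -0.004] 0.031213161705236837
```

jog_arm(commands=[0,0,-0.01,0,1,0,0,-0.02,0,1,0,0,-0.03,0,1,0,0,-0.03,0,1,0,0,-0.03,0,1,0,0,-0.03,0,1,0,0,-0.02,0,1,0,0,0,0,1])

```text
t: 39.78
position: [0.6203, 0.2838, 0.261]
orientation: [[0.755, 0.656, 0.006], [0.656, -0.755, 0.002], [0.006, 0.002, -1.0]]
force: [0.6, -0.4, -2.4]
gripper_width: 0.0311
grip_force: 59.9
```

jog_arm(commands=[0,0,0,-6.6,1,0,0,0,-6.6,1,0,0,0,-6.6,1,0,0,0,-6.6,1,0,0,0,-6.6,1,0,0,0,-6.6,1,0,0,0,-6.6,1,0,0,0,-6.6,1,0,0,0,-6.6,1,0,0,0,0,1])

```text
t: 40.62
position: [0.619, 0.2832, 0.2552]
orientation: [[-0.186, 0.982, -0.001], [0.982, 0.186, -0.001], [-0.0, -0.001, -1.0]]
force: [-0.3, -0.2, -2.3]
gripper_width: 0.0313
grip_force: 60.0
```

```bash
python3 o.py;  python3 - <<'E'
from bench import env
from h import *
s=env.observe();print(move(s,(.5556,.1042,.25),100.5))
E
```

```text
40.6167 1.8124843560480712 [0.619  0.2832 0.2552] [-0.3 -0.2 -2.3] [-0.019  0.034  0.057] 0.0312740489776463
(array([-0.16404915, -0.09563267,  0.00532172]), np.float64(0.23990799368766602), np.float64(100.73990799368767))
```

jog_arm(commands=[-0.0149,-0.0087,0,0,1,-0.0149,-0.0087,0,0,1,-0.0149,-0.0087,0,0,1,-0.0149,-0.0087,0,0,1,-0.0149,-0.0087,0,0,1,-0.0149,-0.0087,0,0,1])

```text
t: 41.12
position: [0.5834, 0.1851, 0.2554]
orientation: [[-0.176, 0.984, -0.001], [0.984, 0.176, -0.0], [-0.0, -0.001, -1.0]]
force: [0.0, -0.7, -2.5]
gripper_width: 0.0316
grip_force: 60.9
```

jog_arm(commands=[-0.0149,-0.0087,0,0,1,-0.0149,-0.0087,0,0,1,-0.0149,-0.0087,0,0,1,-0.0149,-0.0087,0,0,1,-0.0149,-0.0087,0,0,1,0,0,0,0,1,0,0,0,0,1])

```text
t: 41.7
position: [0.5545, 0.1043, 0.2558]
orientation: [[-0.176, 0.984, -0.0], [0.984, 0.176, 0.0], [0.0, -0.0, -1.0]]
force: [0.2, 0.8, -2.8]
gripper_width: 0.0314
grip_force: 61.0
```

```bash
python3 o.py;  python3 - <<'E'
from bench import env
from h import *
s=env.observe();print(move(s,(.5556,.1042,.136),100.5))
E
```

```text
41.7 1.5796404933795525 [0.5545 0.1043 0.2558] [ 0.2  0.8 -2.8] [0.025 0.034 0.005] 0.03143970660644441
(array([-0.0002819 ,  0.00112144,  0.11979611]), np.float64(-0.3557817276730759), np.float64(100.14421827232692))
```

jog_arm(commands=[0,0.001,0.015,0,1,0,0,0.015,0,1,0,0,0.015,0,1,0,0,0.015,0,1,0,0,0.01,0,1,0,0,0.006,0,1,0,0,0,0,1])

```text
t: 42.28
position: [0.5553, 0.1054, 0.1788]
orientation: [[-0.18, 0.984, -0.001], [0.984, 0.18, -0.0], [0.0, -0.001, -1.0]]
force: [-2.3, 0.9, 0.9]
gripper_width: 0.0313
grip_force: 61.4
```

jog_arm(commands=[0,0,0.004,0,1,0,0,0.004,0,1,0,0,0.004,0,1,0,0,0.004,0,1,0,0,0.004,0,1])

```text
t: 42.7
position: [0.5562, 0.1051, 0.1602]
orientation: [[-0.18, 0.984, 0.001], [0.984, 0.18, 0.0], [-0.0, 0.001, -1.0]]
force: [-3.1, -0.3, 3.4]
gripper_width: 0.0315
grip_force: 61.7
```

jog_arm(commands=[0,0,0.004,0,1,0,0,0.004,0,1,0,0,0.004,0,1,0,0,0,0,1])

```text
t: 43.03
position: [0.5553, 0.105, 0.1465]
orientation: [[-0.181, 0.984, -0.001], [0.984, 0.181, -0.0], [-0.0, -0.001, -1.0]]
force: [-0.8, -0.1, -3.7]
gripper_width: 0.0315
grip_force: 60.9
```

jog_arm(commands=[0,0,0.004,0,1,0,0,0.003,0,1,0,0,0.001,0,1,0,0,0,0,1])

```text
t: 43.37
position: [0.5557, 0.105, 0.1393]
orientation: [[-0.181, 0.984, -0.0], [0.984, 0.181, -0.0], [-0.0, -0.0, -1.0]]
force: [-0.4, -0.5, -2.7]
gripper_width: 0.0315
grip_force: 61.0
```

jog_arm(commands=[0,0,0.0015,0,1,0,0,0,0,1])

```text
t: 43.53
position: [0.5558, 0.1051, 0.1381]
orientation: [[-0.181, 0.984, 0.0], [0.984, 0.181, -0.0], [-0.0, 0.0, -1.0]]
force: [-0.2, -0.9, -2.8]
gripper_width: 0.0307
grip_force: 61.0
```

jog_arm(commands=[0,0,0.001,0,1,0,0,0,0,1])

```text
t: 43.7
position: [0.5559, 0.1051, 0.1375]
orientation: [[-0.181, 0.984, 0.001], [0.984, 0.181, 0.0], [0.0, 0.001, -1.0]]
force: [-1.4, -0.1, 1.8]
gripper_width: 0.0312
grip_force: 61.4
```

jog_arm(commands=[0,0,0.0008,0,1,0,0,0,0,1])

```text
t: 43.87
position: [0.5559, 0.1051, 0.1371]
orientation: [[-0.181, 0.984, 0.001], [0.984, 0.181, 0.0], [0.0, 0.001, -1.0]]
force: [-5.0, -1.3, 8.9]
gripper_width: 0.0313
grip_force: 62.3
```

jog_arm(commands=[0,0,0,0,0.5,0,0,0,0,0.4,0,0,0,0,0.2,0,0,0,0,0,0,0,0,0,0,0,0,0,0,0,0,0,0,0,0,0,0,-0.01,0,0,0,0,-0.02,0,0,0,0,-0.03,0,0])

```text
t: 44.7
position: [0.5545, 0.1048, 0.1959]
orientation: [[-0.181, 0.984, -0.003], [0.984, 0.181, -0.001], [-0.0, -0.004, -1.0]]
force: [1.1, 0.1, -1.0]
gripper_width: 0.0853
grip_force: 0.0
```

jog_arm(commands=[0,0,-0.03,0,0,0,0,-0.03,0,0,0,0,-0.03,0,0,0,-0.03,0,0,0,0,-0.03,0,0,0,0,-0.03,0,0,0,0,-0.03,0,0,0,0,-0.03,0,0,0,0,-0.03,0,0,0,0,0,0,0,0])

```text
t: 45.53
position: [0.3748, 0.0718, 0.2879]
orientation: [[-0.181, 0.984, 0.001], [0.984, 0.181, 0.0], [-0.0, 0.001, -1.0]]
force: [-0.7, -0.7, 0.8]
gripper_width: 0.0851
grip_force: 0.0
```

```bash
python3 o.py; python3 - <<'E'
from bench import env,viewer
from h import *
c=viewer.capture('scene')['img'];t=viewer.capture('top')['img']
A=cv2.resize(c[170:310,190:400],(800,533),interpolation=cv2.INTER_CUBIC)
cv2.imwrite('pics/end.png',A[:,:,::-1])
d=cv2.absdiff(t,np.load('top.npz')['img']).max(2)
cv2.imwrite('pics/diff.png',d)
E
```

```text
45.5333 1.5785676913170374 [0.3748 0.0718 0.2879] [-0.7 -0.7  0.8] [-0.007 -0.007  0.027] 0.08505149364368157
```

View pics/end.png

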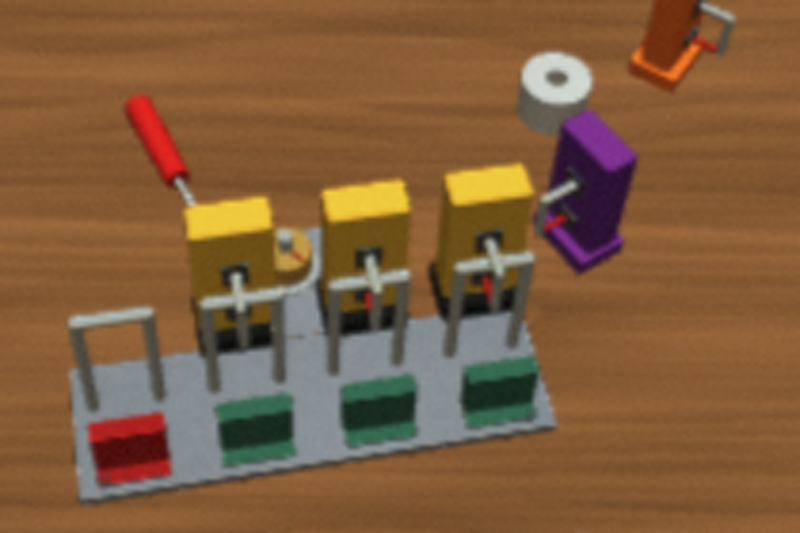

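The picture shows all three meters hanging on the green loops at (237,270), (370,255) and (490,240). The red loop is empty and the bystanders near the rack have not moved.

```bash
python3 -c "
from bench import job
print(job.finish_job())"
```

```text
the job is handed in; nothing more can be done
None
```

I turned the nut down to its hard stop and hung all three yellow meters, each on its own green loop, with the red loop left empty; the job was handed in at about 45 s, no verdict was returned, and I viewed 15 pictures, one over the limit of 14.

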